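# Load the solder reel and hold the dereeler's tension arm on its stop

## Task

Fit the full large reel of solder over the dereeler's spindle, lowering it, not dropping it, until it sits flat on the platter, and let go of it. Then swing the sprung tension arm forward, away from the reel, until it rests on its rubber stop post, and keep holding it there, firm but not forced, so that I can thread the wire: finish while still holding it. Leave everything else on the bench where it is.

Things in the scene. Friction and masses are not known exactly. Their poses are not given: they have to be found in the camera images.
- dereeler: Wire dereeler, fixed to the bench: a grey base plate 320 x 180 mm, its top 16 mm above the bench. Origin: centre of the underside; +x runs along the plate's length from the reel end to the outlet end ('forward'), +y across it, z up. Platter with spindle at (-105, 0), pivot of the tension arm at (50, 62), a white outlet eyelet on a thin post, 79 mm high, at (150, -30) mm.
- seat (a point): Centre of the top of the black platter (radius 50 mm, 32 mm above the bench, turns freely), at the foot of the steel spindle. The spindle is 16 mm thick and 56 mm tall, its last 8 mm tapered to a nose. The reel's bottom flange sits here.
- full_reel_center (a point): The reel to load: large, full of solder; black spoked flanges 62 mm across, 52 mm tall, bright metal winding almost flush with the flanges (59 mm across) and seen through the flange, open bore 21 mm. It stands upright on one flange on the mat. This point is its centre, half-way up (26 mm above what it stands on); z is its axis. 0.35 to 0.65 kg.
- full_reel: The same full reel; origin at the centre of its underside.
- pivot (a point): Centre of the tension arm's vertical pivot, at the arm's mid-height, 50 mm above the bench. Above it a coil spring and a 20 mm black thumb nut up to 89 mm above the bench.
- tension_arm (a joint): Angle of the tension arm about its vertical pivot, rad: 0 at rest on a thin rest pin (behind the bar, 34 mm from the pivot, 52 mm high), growing counter-clockwise seen from above, 1.22 at the rubber stop post, which gives only 0.02 rad under a push of 60 N. A torsion spring pulls it back to 0: 0.2 N m at rest, 0.47 N m at the stop (about 6 N at 75 mm from the pivot).
- lever_axis (a point): Tension arm: aluminium bar 122 mm long, 14 mm wide, 44 to 56 mm above the bench, a white guide pulley (24 mm across, top 77 mm above the bench) on its free end, 115 mm from the pivot. Origin on the pivot axis at bench height; x points along the bar to the pulley, y the way it swings forward. At rest x lies 120 degrees clockwise of the dereeler's x. The base plate is 28 mm below the bar.
- push_point (a point): Point inside the bar, half-way up and mid-width, 75 mm from the pivot: a good place to push.
- stop_post (a point): The stop: a black rubber-sleeved post 11 mm thick, 64 mm high above the bench, ahead of the bar, which meets it 55 mm from the pivot. This point is on the post's axis, 50 mm above the bench.
- empty_reel_center (a point): Bystander: an empty reel of the same size as the full one (62 mm across, 52 mm tall), only a bare 30 mm core between its flanges. Its centre.
- small_reel_center (a point): Bystander: a small full reel, 46 mm across, 30 mm tall, bore 12 mm (does not fit the spindle). Its centre.
- case_a: Bystander: black computer case with a fan, 96 x 70 x 29 mm. Origin under its centre.
- case_b: Bystander: another such case.
- sensor: Bystander: distance sensor, a 45 x 20 mm board with two round metal cans, 18 mm tall. Origin under its centre.
- flux_bottle: Bystander: small white bottle, 34 mm across, 68 mm tall. Origin under its centre.
- tape_roll: Bystander: roll of masking tape lying flat, 104 mm across, 24 mm tall. Origin under its centre.
- cutters: Bystander: side cutters lying flat, about 150 x 46 x 12 mm. Origin under the middle.
There are look-alikes about, which are no part of the job. What is shaped like the full_reel but orange or red is not meant.

How it is judged:
By the outcome, as a careful person would: the job done as asked, in the order asked, and still so for the second after the job is handed in, while the arm keeps its last pose, push and grip.
It also fails if it takes over 58 s, if anything falls off the work surface, if the arm or the gripper's body presses on something with over 40 N, if the wrist force passes 120 N, or if a joint passes its speed limit or range.

## Robot

A 6-joint arm with a two-finger parallel gripper is mounted at the origin on the work surface. World frame = base frame: x ahead of the robot, y to its left, z up, the work surface at z = 0. Lengths are in mm, angles in rad, forces in N, time in s.
With the tool pointing down it reaches from about 275 to 975 mm from the base axis. Payload 8.4 kg.
Tool frame: the origin (TCP) lies midway between the tips of the shut fingers; the grasp point (between the pads) lies 19 mm behind it; x points along the fingers, y is the direction in which the jaws open and shut, and the axes are right-handed (so a half turn about x gives the same grasp; the last joint's range is limited). The gripper opens to 92 mm and grips with 3 to 60 N. Pads are 20 mm wide; open, the fingers measure 128 mm over their backs; the gripper's body (75 mm by 189 mm) begins 69 mm behind the grasp point.
Start: joints at [-1.195, 0.353, 1.633, -0, 1.155, -0.002], TCP at [230.546, -580.927, 214.583] pointing down, gripper open.
Joint ranges: [-2.63, 2.63], [-0.92, 2.1], [0.06, 2.66], [-1.3, 4.44], [0, 2.69], [-3.02, 3.02]. Speed limits (rad/s): [2.22, 2.22, 2.79, 3.14, 3.14, 3.14].

## Interface

Orientations are given as a rotation vector (axis times angle).
In Python, from station import robot, observe, snapshot, calibration gives the robot as it stands. Calls block until the motion is done:
- robot.move_pose(position, orientation): joint-space move of the TCP to a pose.
- robot.line_to(position, feed=150, frame=None): straight line of the TCP; frame=None keeps the orientation; feed is the mean speed in mm/s.
- robot.set_joints(angles): joint-space move.
- robot.set_gripper(opening, newtons=None): opening from 0.0 (shut) to 1.0 (fully open); newtons is the grip in N (None keeps the last); returns when the fingers have stopped.
- robot.wait(seconds).
- robot.ik(position, orientation): joint angles nearest the present ones, or None.
- observe(): the state.
- snapshot(name): name is "side" or "top"; returns the picture (384x512x3 uint8, red, green, blue); there is no depth.
- calibration(name): a dict with "camera_matrix" (3x3 intrinsics, pixels), "position" and "attitude" of the camera in the world. Camera axes: x right, y up, looking along -z (the intrinsics and any distortion apply to the point x, -y, -z); pixel columns grow to the right and rows downward; lengths in mm; the calibration is good to about 2 mm. A picture is of the moment at which its call begins. calibration takes no time and is no camera call.
A pose or a line that the arm cannot do raises robot.IKError and nothing moves.
- robot.hand_in(): hands the job in, once; it reports no verdict.
The state is a dict: "clock": time; "joint_positions": joint angles; "dq": joint speeds; "joint_torque": joint torques, N m; "tool_pos": TCP position; "ee_rot": TCP orientation; "wrist_force": force on the tool from outside, world axes, zero at the start; "moment": the same for the moment, N m; "grip_width": opening from 0.0 (shut) to 1.0 (fully open).
Only numpy, scipy, OpenCV 4.12 (cv2) and the standard library are available. Lean on these libraries where they do the work, as an engineer would, in place of code of your own. Each camera call takes 0.05 s, during which the arm holds its last target. There are 200 camera calls.

## Working session

There is one attempt and no reset: what is moved stays moved. The work goes in short steps, each a Python script; the robot and the scene stay as the last script left them, time stands still between calls to the robot, and variables do not carry over. Pictures are saved under pics/ and viewed, about 8 in all and at most 12, crops included, and the job is handed in when it is done.

```bash
mkdir -p pics; ls; python3 - <<'E'
from station import robot, observe, snapshot, calibration
import cv2
for n in("top","side"):
    im=snapshot(n); cv2.imwrite(f"pics/{n}0.png",im[:,:,::-1])
    c=calibration(n); print(n,c)
print(observe())
E
python3 -c "
import cv2
for n in('top','side'):
    cv2.imwrite(f'pics/{n}0b.png',cv2.resize(cv2.imread(f'pics/{n}0.png'),(800,600),interpolation=cv2.INTER_CUBIC))"
```

```text
pics
top {'camera_matrix': array([[363.23682999,   0.        , 257.92595351],
       [  0.        , 363.23682999, 195.15231338],
       [  0.        ,   0.        ,   1.        ]]), 'position': array([ 368.59638962,  -10.37957962, 1301.28287642]), 'attitude': array([ 0.11366318, -0.09700769, -1.58489117])}
side {'camera_matrix': array([[352.08841393,   0.        , 251.90826757],
       [  0.        , 352.08841393, 187.49408859],
       [  0.        ,   0.        ,   1.        ]]), 'position': array([206.74437753, 681.64493558, 718.34912298]), 'attitude': array([ 0.25514188, -1.12579482, -2.44972637])}
{'clock': 0.1, 'joint_positions': array([-1.19541534e+00,  3.53592952e-01,  1.63402462e+00, -2.75459792e-06,
        1.15518864e+00, -2.42301938e-03]), 'dq': array([ 9.33523102e-05, -1.93189238e-03, -2.71227867e-03, -1.08729894e-03,
       -2.38988446e-03, -8.25137428e-04]), 'joint_torque': array([ 1.72643959e-03, -5.94903660e+01, -3.34931445e+01,  6.99808099e-02,
        1.84349745e-02, -2.99045780e-05]), 'tool_pos': array([ 230.3805741 , -580.53447574,  213.94501499]), 'ee_rot': array([ 2.0150248 ,  0.38650408, -2.01549151]), 'wrist_force': array([ 0.31088208,  0.34792012, -0.08228509]), 'moment': array([ 0.01415827,  0.03917958, -0.00682177]), 'grip_width': 0.9974481183776057}
```

View pics/top0b.png

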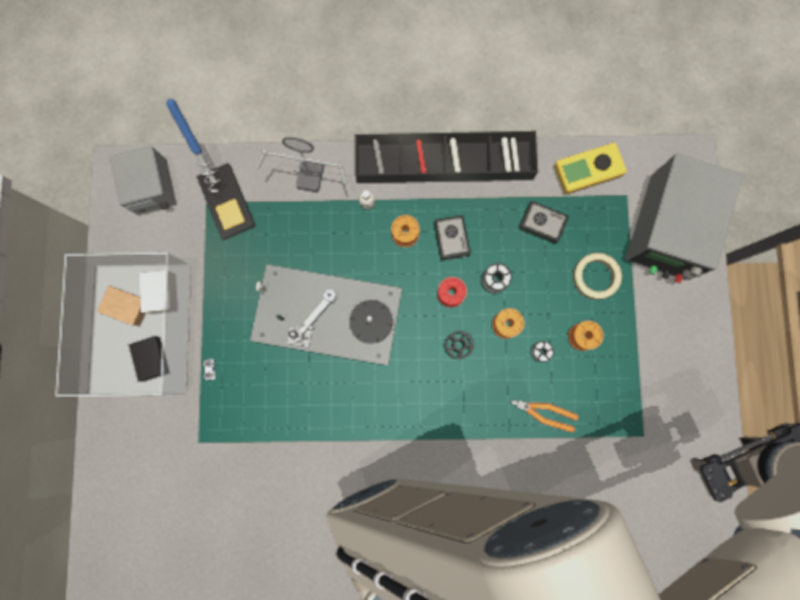

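View pics/side0b.png

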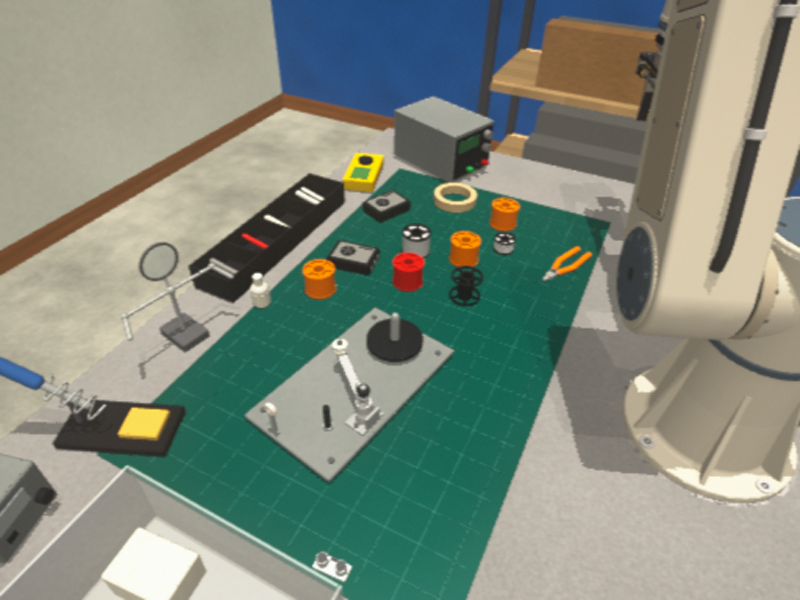

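Top view, 800×600 pixels. Shaped like the full reel are:
- black with a bright winding at (497,278): my choice. In the side view it is at (416,240).
- empty black reel at (459,345)
- small reel at (542,351)
- red reel at (452,292)
- orange reels at (405,229), (509,322) and (587,335)

The dereeler's platter is at (371,321), the pulley at (330,296) and the pivot at about (298,335).

```bash
cat > h.py <<'E'
import numpy as np, cv2
from scipy.spatial.transform import Rotation as R
from station import robot, observe, snapshot, calibration
C={n:calibration(n) for n in("top","side")}
def ray(n,uv):
    c=C[n];p=np.linalg.inv(c["camera_matrix"])@[uv[0],uv[1],1]
    return np.array(c["position"]),R.from_rotvec(c["attitude"]).apply([p[0],-p[1],-p[2]])
def onz(n,uv,z):
    o,d=ray(n,uv);return (o+d*(z-o[2])/d[2])
def tri(ut,us):
    (a,d),(b,e)=ray("top",ut),ray("side",us)
    s=np.linalg.lstsq(np.c_[d,-e],b-a,rcond=None)[0];p,q=a+s[0]*d,b+s[1]*e
    return (p+q)/2,np.linalg.norm(p-q)
def proj(n,P):
    c=C[n];q=R.from_rotvec(c["attitude"]).inv().apply(np.array(P)-c["position"])
    v=c["camera_matrix"]@[q[0],-q[1],-q[2]];return v[:2]/v[2]
def notgreen(im):
    h=cv2.cvtColor(im,cv2.COLOR_RGB2HSV)
    return (~((h[...,0]>65)&(h[...,0]<95)&(h[...,1]>90))).astype(np.uint8)*255
E
python3 - <<'E'
from h import *
k=.64
im=cv2.imread("pics/top0.png")[:,:,::-1].copy(); m=notgreen(im)
cs,_=cv2.findContours(m,cv2.RETR_EXTERNAL,cv2.CHAIN_APPROX_NONE)
for c in cs:
    a=cv2.contourArea(c)
    if 60<a<12000:
        M=cv2.moments(c);u=np.array([M['m10'],M['m01']])/M['m00']
        print(a,u.round(1),onz("top",u,30).round(0))
        if a>3000:
            b=cv2.boxPoints(cv2.minAreaRect(c)); ap=cv2.approxPolyDP(c,6,True)[:,0]
            print("plate",[onz("top",x,16).round(0) for x in b],ap.tolist())
S=cv2.imread("pics/side0.png")
T=cv2.imread("pics/top0.png")
def crop(I,x,y,w,s): return cv2.resize(I[y:y+w*3//4,x:x+w],(400,300),interpolation=cv2.INTER_CUBIC)
print('crop origins')
o=np.vstack([np.hstack([crop(T,155,165,110,4),crop(T,280,150,100,4)]),np.hstack([crop(S,150,195,150,4),crop(S,240,130,100,4)])])
cv2.imwrite("pics/crop1.png",o)
E
```

```text
crop origins
```

View pics/crop1.png

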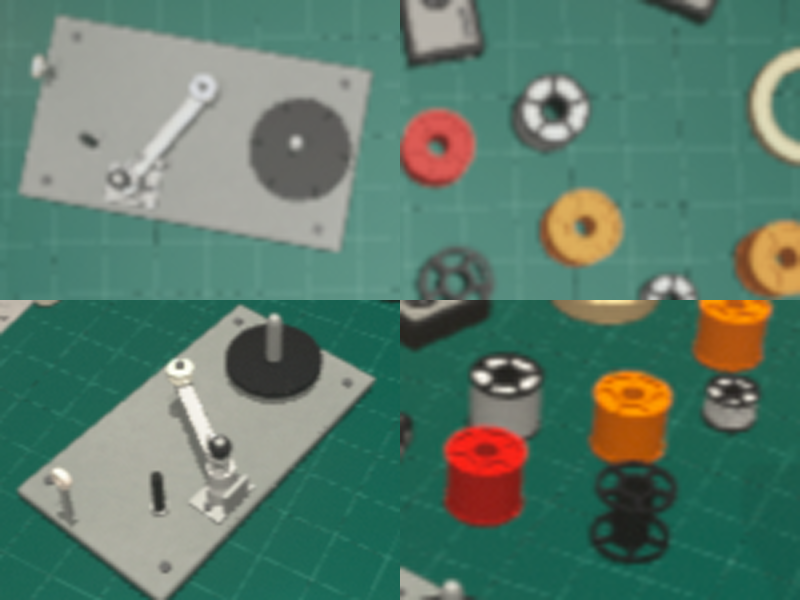

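The crop confirms the choice: a large reel with black spoked flanges and a bright winding, top face at crop (555,110) and (503,375). The spindle tip is at (296,143) and (274,316), the nut at (120,179) and (220,444), the pulley at (202,87) and (180,366).

```bash
python3 - <<'E'
from h import *
T1=lambda x,y:(155+(x+.5)*.275-.5,165+(y+.5)*(82/300)-.5)
T2=lambda x,y:(280+(x-400+.5)*.25-.5,150+(y+.5)*.25-.5)
S1=lambda x,y:(150+(x+.5)*.375-.5,195+(y-300+.5)*(112/300)-.5)
S2=lambda x,y:(240+(x-400+.5)*.25-.5,130+(y-300+.5)*.25-.5)
for n,a,b,z in [("reel",T2(555,109),S2(508,375),52),("nose",T1(296,143),S1(274,318),86),("platter",T1(300,149),S1(274,360),32),
  ("pulley",T1(203,87),S1(180,366),77),("nut",T1(120,179),S1(220,444),87),("stop",T1(83,137),S1(157,475),64),
  ("cA",T1(57,15),S1(18,490),16),("cB",T1(372,71),S1(240,306),16),("cC",T1(340,250),S1(375,379),16),("cD",T1(20,193),S1(163,600),16)]:
    p,g=tri(a,b);print(n,onz("top",a,z).round(1)[:2],onz("side",b,z).round(1)[:2],p.round(1),round(g,1))
E
```

```text
reel [ 597.5 -210.3] [ 597.9 -209.8] [ 597.8 -210.3   51.7] 0.5
nose [504.5  75.4] [506.4  74.9] [505.2  75.6  86.9] 1.6
platter [504.7  75.3] [503.7  78.7] [505.1  75.6  28.5] 0.2
pulley [559.6 163. ] [559.3 166.6] [560.6 163.7  73.5] 1.1
nut [473.9 238.2] [475.5 237.6] [474.4 238.2  88.1] 1.2
stop [516.1 278.3] [516.6 275.9] [515.6 277.6  66.7] 0.4
cA [643.7 317.1] [641.9 318.6] [643.8 317.5  13.6] 0.8
cB [582.    4.8] [581.8   8.1] [583.    5.   12.9] 0.9
cC [408.   38.5] [406.8  40.6] [407.8  38.5  13.6] 0.5
cD [468.1 350.5] [467.2 350.9] [467.8 350.6  15.2] 0.8
```

```bash
cat >> h.py <<'E'
def down(deg):  # tool x down, jaw axis y at deg in world xy
    a=np.radians(deg);x=np.array([0,0,-1.]);y=np.array([np.cos(a),np.sin(a),0])
    return R.from_matrix(np.c_[x,y,np.cross(x,y)]).as_rotvec()
E
python3 - <<'E'
from h import *
print(R.from_rotvec(observe()["ee_rot"]).as_matrix().round(2)[:,1])
for d in(130,-50,90,-90):
    for P in([597.8,-210.3,11],[505,75.6,150],[505,75.6,42]):
        q=robot.ik(P,down(d));print(d,None if q is None else np.round(q,2))
# push poses
for s in(0,180):
  for th in(-41.1,-10,28.8): 
    t=np.radians(th);p=np.array([474.3,238.5])+75*np.array([np.cos(t),np.sin(t)])-25*np.array([-np.sin(t),np.cos(t)])
    q=robot.ik([*p,36],down(th+90+s));print(s,th,p.round(),None if q is None else np.round(q,2))
E
```

```text
[ 0.37 -0.93 -0.  ]
130 [-0.34  0.61  1.75 -0.    0.79 -2.61]
130 [ 0.15  0.25  1.94 -0.    0.95 -2.12]
130 [ 0.15  0.42  2.01 -0.    0.71 -2.12]
-50 [-0.34  0.61  1.75  0.    0.79  0.53]
-50 [0.15 0.25 1.94 0.   0.95 1.02]
-50 [0.15 0.42 2.01 0.   0.71 1.02]
90 [-0.34  0.61  1.75  0.    0.79 -1.91]
90 [ 0.15  0.25  1.94 -0.    0.95 -1.43]
90 [ 0.15  0.42  2.01 -0.    0.71 -1.43]
-90 [-0.34  0.61  1.75 -0.    0.79  1.23]
-90 [ 0.15  0.25  1.94 -0.    0.95  1.72]
-90 [ 0.15  0.42  2.01 -0.    0.71  1.72]
0 -41.1 [514. 170.] [ 0.32  0.46  1.94 -0.    0.73 -0.54]
0 -10 [544. 201.] [ 0.35  0.51  1.86 -0.    0.77 -1.05]
0 28.8 [552. 253.] [ 0.43  0.54  1.8  -0.    0.8  -1.65]
180 -41.1 [514. 170.] [ 0.32  0.46  1.94 -0.    0.73  2.61]
180 -10 [544. 201.] [ 0.35  0.51  1.86 -0.    0.77  2.1 ]
180 28.8 [552. 253.] [ 0.43  0.54  1.8  -0.    0.8   1.49]
```

```bash
python3 - <<'E'
from h import *
o=down(-50)
robot.set_gripper(.87)
robot.move_pose([597.8,-210.3,130],o)
robot.line_to([597.8,-210.3,12],feed=120)
s=observe();print(s["tool_pos"].round(1),s["wrist_force"].round(1))
robot.set_gripper(0,40)
s=observe();print(s["tool_pos"].round(1),s["wrist_force"].round(1),s["grip_width"]*92)
robot.line_to([597.8,-210.3,142],feed=120)
s=observe();print(s["wrist_force"].round(1),s["moment"].round(2),s["grip_width"]*92)
robot.line_to([505,75.4,142],feed=150)
s=observe();print(s["clock"],s["tool_pos"].round(1),s["wrist_force"].round(1))
T=snapshot("top")[:,:,::-1];S=snapshot("side")[:,:,::-1]
cv2.imwrite("pics/T2.png",T);cv2.imwrite("pics/S2.png",S)
u=proj("top",[505,75,150]).astype(int);v=proj("side",[505,75,130]).astype(int);print(u,v)
f=lambda I,c:cv2.resize(I[c[1]-50:c[1]+50,c[0]-33:c[0]+33],(396,600),interpolation=cv2.INTER_CUBIC)
cv2.imwrite("pics/c2.png",np.hstack([f(T,u),f(S,v)]))
E
```

```text
[ 598.4 -210.5   12.7] [ 0.3 -0.1 -0.1]
[ 598.3 -210.5   12.6] [-0.2  0.4  4.8] 62.18960972201535
[-0.4 -0.3 -5.9] [ 0.02  0.03 -0.02] 61.97097107711004
7.3167 [505.2  74.9 142. ] [-0.1  0.1 -6.4]
[234 201] [253 188]
```

View pics/c2.png

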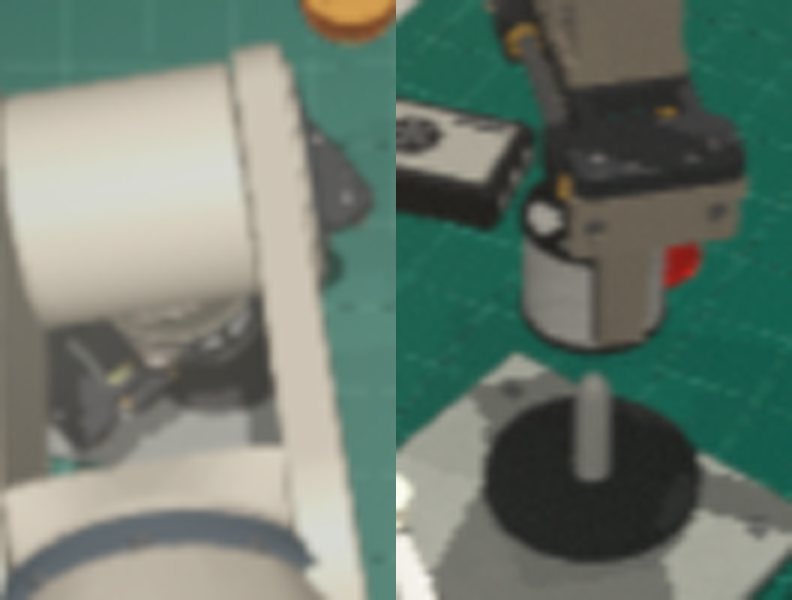

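```bash
python3 - <<'E'
from h import *
def botrow(c,z,r=31):
    return max((proj("side",[c[0]+r*np.cos(a),c[1]+r*np.sin(a),z]) for a in np.linspace(0,6.28,90)),key=lambda p:p[1])
print("pred bottom",botrow([505.2,74.9],129.4),"obs",(593/6-66+253-33,352/6+138), "nose pred",proj("side",[505.2,74.9,88]),"obs",((594-396)/6+220,374/6+138))
x,y=505.1,75.3
for z in list(range(110,84,-3)):
    robot.line_to([x,y,z],feed=60)
    s=observe();f=s["wrist_force"];print(z,s["tool_pos"].round(1),f.round(1),s["moment"].round(2))
    if f[2]>0 or np.hypot(*f[:2])>5: print("contact");break
print(observe()["clock"])
E
```

```text
pred bottom [253.15792593 197.30159459] obs (252.83333333333331, 196.66666666666666) nose pred [252.85888953 200.98761311] obs (253.0, 200.33333333333334)
110 [505.1  75.3 109.9] [ 0.1 -1.  -4.9] [0.01 0.01 0.01]
107 [505.2  75.3 107.1] [ 0.1  0.4 -6. ] [-0.03 -0.07 -0.  ]
104 [505.   75.3 103.9] [-0.3  0.9 -4.5] [ 0.01 -0.03 -0.03]
101 [504.9  75.3 100.8] [-0.1  0.1 -5.3] [-0.05  0.02 -0.01]
98 [504.9  75.3  97.8] [ 0.4  0.2 -5.6] [-0.07 -0.01 -0.01]
95 [504.9  75.3  94.8] [-0.3 -0.1 -5.7] [-0.   -0.01 -0.03]
92 [505.   75.3  91.8] [-0.2 -0.2 -5.1] [-0.02 -0.02  0.03]
89 [504.9  75.3  88.8] [-0.3  0.4 -5.4] [-0.03  0.02  0.03]
86 [504.9  75.3  85.8] [-0.3  0.4 -4.9] [ 0.   -0.01  0.02]
10.1
```

```bash
python3 - <<'E'
from h import *
x,y=505.1,75.3
for z in [78,70,62,54,48,47,46,45.5,45,44.5,44,43.5,43,42.5,42,41.5]:
    robot.line_to([x,y,z],feed=50 if z>46 else 15)
    s=observe();f=s["wrist_force"];print(z,s["tool_pos"].round(1),f.round(1))
    if f[2]>1 or np.hypot(*f[:2])>6: print("contact");break
print(observe()["clock"])
E
```

```text
78 [504.7  75.2  77.5] [-0.1  0.3 -5.8]
70 [504.7  75.2  69.6] [ 0.1 -0.1 -5.3]
62 [504.7  75.3  61.6] [ 0.7 -0.9 -5.2]
54 [504.8  75.3  53.6] [-0.7  0.5 -5.5]
48 [504.8  75.2  47.6] [-0.8 -0.7 -5.4]
47 [505.1  75.3  47. ] [ 0.2  0.2 -5.8]
46 [505.1  75.3  46. ] [ 0.2 -0.5 -4.9]
45.5 [505.1  75.3  45.5] [-0.4  0.7 -5.6]
45 [505.1  75.3  45. ] [ 0.1 -1.  -5.8]
44.5 [505.2  75.3  44.7] [-0.7  0.2 -2.1]
44 [505.2  75.3  44.6] [-2.3  0.7  5.1]
contact
13.1
```

```bash
python3 - <<'E'
from h import *
robot.set_gripper(.75)
robot.set_gripper(.9)
print(observe()["wrist_force"].round(1))
robot.line_to([505.1,75.3,150],feed=120)
th=np.radians(-41.1);d=np.array([np.cos(th),np.sin(th)]);n=np.array([-d[1],d[0]])
p=np.array([474.3,238.5])+75*d-40*n
robot.set_gripper(0,30)
robot.move_pose([*p,150],down(48.9))
s=observe();print(s["clock"],s["tool_pos"].round(1),s["grip_width"],s["wrist_force"].round(1))
T=snapshot("top")[:,:,::-1];S=snapshot("side")[:,:,::-1]
f=lambda I,c:cv2.resize(I[c[1]-50:c[1]+50,c[0]-66:c[0]+66],(792,600),interpolation=cv2.INTER_CUBIC)
cv2.imwrite("pics/T3.png",T);cv2.imwrite("pics/c3.png",f(S,np.array([245,215])))
E
```

```text
[-0.7 -0.3  0.3]
17.4833 [504.5 158.9 150. ] 0.006224032365220516 [-0.7 -0.3 -0.1]
```

View pics/c3.png

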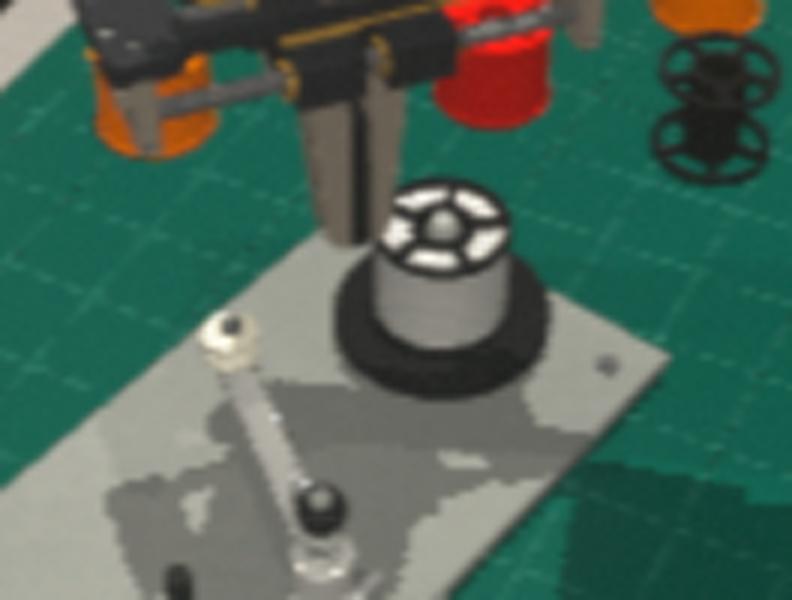

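The reel sits flat on the platter, with the spindle nose in its bore at (443,225). The tension arm is still at rest. Next I lower the shut fingers behind the bar and push.

```bash
cat >> h.py <<'E'
def pose(thdeg,off,r=75,z=38):
    t=np.radians(thdeg);d=np.array([np.cos(t),np.sin(t)]);n=np.array([-d[1],d[0]])
    return np.array([*(np.array([474.3,238.5])+r*d-off*n),z]),down(thdeg+90),n
E
python3 - <<'E'
from h import *
p,o,n=pose(-41.1,40);robot.line_to(p,feed=120)
s=observe();print(s["clock"],s["tool_pos"].round(1),s["wrist_force"].round(1))
off0=None
for off in np.arange(32,5,-2):
    p,o,n=pose(-41.1,off);robot.line_to(p,feed=30)
    f=observe()["wrist_force"];fn=f[:2]@n
    if fn<-1.8: off0=off;break
print("contact off",off0,f.round(1))
if off0:
  for th in np.arange(-36,21,5.):
    p,o,n=pose(th,off0);robot.line_to(p,feed=50,frame=o)
    f=observe()["wrist_force"];print(th,(f[:2]@n).round(1),f.round(1))
    if f[:2]@n<-12: break
print(observe()["clock"])
E
```

```text
18.6667 [505.  159.2  38.6] [0.4 0.2 1.1]
contact off 18 [ 0.  -3.4  0.9]
-36.0 -4.7 [-1.9 -4.4  1. ]
-31.0 -3.3 [-1.9 -2.7  1.2]
-26.0 -3.0 [-0.8 -2.9  1. ]
-21.0 -4.7 [-0.8 -4.8  1. ]
-16.0 -4.2 [-1.  -4.1  0.5]
-11.0 -4.1 [ 1.  -4.4 -0.4]
-6.0 -3.4 [ 1.8 -3.6 -0.2]
-1.0 -5.3 [ 2.3 -5.4 -0.8]
4.0 -4.8 [ 3.8 -4.6 -0.2]
9.0 -5.1 [ 3.2 -4.7 -0.9]
14.0 -5.9 [ 4.  -5.1 -2. ]
19.0 -5.6 [ 5.1 -4.2 -1.1]
24.2333
```

```bash
python3 - <<'E'
from h import *
for th in [22,24,25.5,26.5,27]+list(np.arange(27.3,33,.3)):
    p,o,n=pose(th,18);robot.line_to(p,feed=20,frame=o)
    F=[]
    for _ in range(2): robot.wait(.05);F.append(observe()["wrist_force"])
    f=np.mean(F,0);print(round(th,1),(f[:2]@n).round(1),f.round(1))
    if f[:2]@n<-14: break
robot.wait(.5)
s=observe();print(s["clock"],s["tool_pos"].round(1),p.round(1),s["wrist_force"].round(1),s["wrist_force"][:2]@n)
S=snapshot("side")[:,:,::-1];T=snapshot("top")[:,:,::-1]
f=lambda I,c:cv2.resize(I[c[1]-50:c[1]+50,c[0]-66:c[0]+66],(792,600),interpolation=cv2.INTER_CUBIC)
cv2.imwrite("pics/c4.png",f(S,np.array([220,240])));cv2.imwrite("pics/S4.png",S)
E
```

```text
22 -6.4 [ 5.2 -4.8 -1.9]
24 -6.4 [ 5.6 -4.5 -2.7]
25.5 -6.4 [ 6.2 -4.1 -3.2]
26.5 -6.8 [ 5.9 -4.7 -2.9]
27 -6.6 [ 6.  -4.3 -2.8]
27.3 -6.3 [ 6.3 -3.9 -3.2]
27.6 -6.3 [ 6.2 -3.8 -3.2]
27.9 -6.7 [ 6.4 -4.2 -3.6]
28.2 -7.2 [ 7.  -4.3 -2.8]
28.5 -6.7 [ 6.5 -4.  -3.2]
28.8 -7.8 [ 6.6 -5.2 -3.2]
29.1 -9.6 [ 7.4 -6.8 -3.6]
29.4 -11.5 [ 8.  -8.7 -3.2]
29.7 -12.6 [ 9.1 -9.4 -3.9]
30.0 -14.9 [ 10.  -11.4  -3.3]
30.1167 [550.1 259.   38.2] [548.3 260.4  38. ] [  9.6 -11.9  -4. ] -15.13060250460932
```

View pics/c4.png

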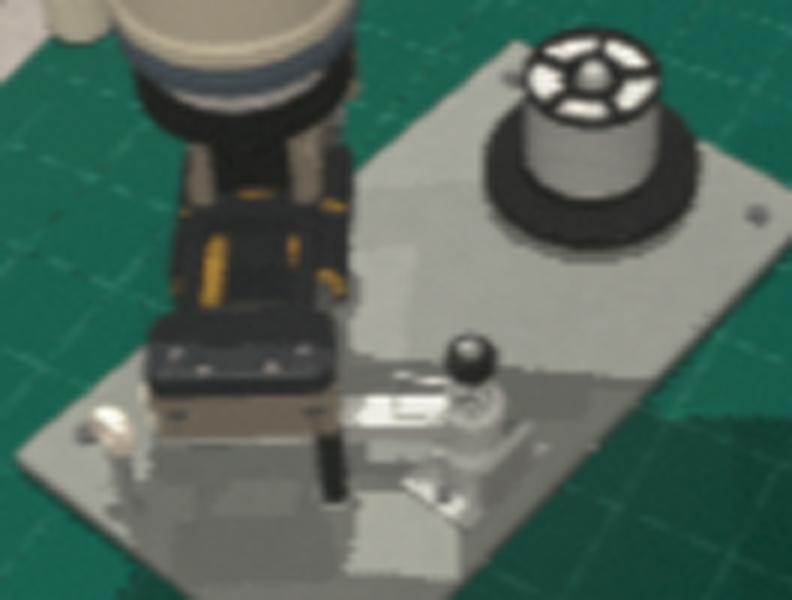

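View pics/S4.png

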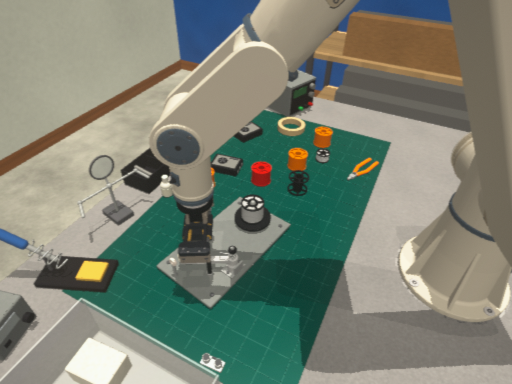

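The bar is against the stop post at crop (330,465), and the reel is flat with the spindle nose at (595,72). The push held at 15 N, rising from a steady 6.5 N right at the predicted stop angle.

```bash
python3 - <<'E'
from h import *
s=observe();print(s["clock"],s["wrist_force"].round(1));robot.hand_in()
E
```

```text
30.2167 [ 10.2 -11.2  -3.9]
the job is handed in; nothing more can be done
```

The full reel is on the dereeler's spindle, flat on the platter and released. The arm is holding the tension arm against its stop post. I handed the job in at 30 s of the 58 s allowed.

- **Reel:** I lowered it with no side contact on the spindle. The wrist force showed it touch down at tool height 44.6 mm, as predicted from the grasp height. Pictures after release show it level, with the spindle nose in the bore.
- **Tension arm:** The push stayed near 6.5 N, the spring alone, until the predicted stop angle, then climbed. I stopped at about 15 N, and it was steady there at hand-in. The last picture shows the bar against the stop post.
- **Everything else:** I touched nothing else, and in the last side view nothing looked out of place where the arm wasn't in the way. I did not measure the other items again.
- **Checks:** My automatic colour mask found nothing in the top view, so I read the positions off an enlarged crop instead. The two cameras then agreed to within about 4 mm. A downward drag of about 4 N on the fingers, probably friction on the bar, remained during the hold.

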